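# Date-stamp a wrapped chocolate bar in the sloping jig

## Task

Stamp the date on the green chocolate bar: slide the jig's red size grip from the short setting fully to its long-size end stop, away from you, lay the green bar flat in the jig's seat with its lower long edge against the ledge and let go of it. Then take the date stamp off its ink pad, press it flat, square and firmly on the middle of the bar, and stand it back upright on the ink pad; leave the bar in the jig and do not disturb the other bars or the pen.

Things in the scene. Friction and masses are not known exactly. Their poses are not given: they have to be found in the camera images.
- bed: Light wood bed of the fixed stamping jig at the right; it stands side-on and rises at 30 degrees to the right. Origin: centre of the long-bar seat on the bed surface, 46 mm above the counter. x up the slope (right), y across it (away from the robot), z square out of the bed, leaning 30 degrees to the left. Surface: x -40 to +85, y -88 to +88 mm. A bar lies along y and stays where let go.
- ledge (a point): Middle of the seat's lower edge, on the bed surface at bed x = -18 mm; axes as the bed's. The ledge is two steel tabs, 8 mm high, 6 mm thick, ending flush with this point's x; they span y -50 to -33 and +33 to +50 mm, the 66 mm between them is an open finger notch. The bar's lower long edge rests on the tabs.
- fence (a point): Foot of the inner face of the steel fence at the seat's end near the robot (bed y = -50.5 mm); 8 mm thick, 10 mm high, bed x -20 to +24 mm. The bar's near end comes beside it; with the slide at the long stop the bar has 5 mm play lengthwise.
- size_slide (a joint): Size slide of the jig: 0 m = short-size stop, 0.045 m = long-size stop (away from the robot, along bed +y). Starts at 0 to 0.022, stays where left, friction 2.5 N. Its aluminium plate (5 mm thick, 11 mm high, bed x -17 to +55 mm) forms the seat's far end, face at bed y = 5.5 mm + joint value: the 95 mm bar fits only with the slide at the long stop.
- slide_grip (a point): Pinch point of the slide's red upright grip, 36 mm above the bed at bed x = 66 mm, mid-thickness; axes as the bed's. Grip: 12 mm thick along bed y, 22 mm along bed x, from 17 to 46 mm above the bed. Below it the black carriage (32 mm along y, 28 along x) on a rail with steel end stops 16 mm high.
- bar_green: Green wrapped chocolate bar, 36 x 95 x 9 mm, 50 to 85 g, flat on the counter at the left in a row of three bars about 100 mm apart (which lies where varies). Origin: centre of the underside; x across the width, y along the length, z up.
- bar_orange: Orange wrapped bar of the same size, to be left alone. Origin and axes as the green bar's.
- bar_cream: Cream wrapped bar of the same size, to be left alone. Origin and axes as the green bar's.
- pen: Black felt pen, 12 x 128 x 12 mm, on the counter between ink pad and bars, to be left alone. Origin: centre of the underside; y along it.
- date_stamp: Date stamp standing upright on the ink pad: wooden foot 26 (x) x 40 (y) x 12 mm, above it a round turned red handle, 24 mm at its widest near the head, 59 mm tall in all, 48 to 84 g. Origin: centre of the underside (printing face); z up the handle. Grip the handle about 40 mm above the printing face.
- ink_pad: Fixed ink pad in a metal tin, 62 (x) x 92 (y) mm; blue felt 56 x 86 mm, its top 9 mm above the counter, the rim 11 mm; the lid is folded back flat behind it (to x = 96 mm, 6 mm high). Origin: centre of the tin's underside, on the counter; z up.
Mind the look-alikes: they are no part of the job. What is shaped like the date_stamp but purple is not meant.

How it is judged:
By the outcome, as a careful person would: the job done as asked, in the order asked, and still so for the second after the job is handed in, with the robot touching nothing.
It also fails if it takes over 72 s, if anything falls off the work surface, if the arm or the gripper's body presses on something with over 40 N, if the wrist force passes 120 N, or if a joint passes its speed limit or range.

## Robot

A 6-joint arm with a two-finger parallel gripper is mounted at the origin on a cart in front of the work surface, level with it; the furniture and walls round the work are solid. World frame = base frame: x ahead of the robot, y to its left, z up, the work surface at z = 0. Lengths are in m, angles in rad, forces in N, time in s.
With the tool pointing down it reaches from about 0.35 to 0.775 m from the base axis. Payload 5.5 kg.
Tool frame: the origin (TCP) lies midway between the tips of the shut fingers; the grasp point (between the pads) lies 19 mm behind it; z points along the fingers, y is the line along which they close (so a half turn about z gives the same grasp; the last joint's range is limited). The gripper opens to 85 mm and grips with 20 to 120 N. Pads are 22 mm wide; open, the fingers measure 114 mm over their backs; the gripper's body (76 mm by 85 mm) begins 54 mm behind the grasp point. The pads swing forward as they close: fully open they stand 13 mm farther back than shut.
Start: joints at [1.137, 0.313, 0.046, 1.304, 0, 1.431], TCP at [0.167, 0.55, 0.231] pointing down, gripper open.
Joint ranges: [-2.76, 2.76], [-0.86, 1.69], [-1.03, 1.26], [-2.2, 2.34], [-1.47, 1.5], [-3.14, 3.14]. Speed limits (rad/s): [2.57, 2.57, 3.14, 3.14, 3.14, 3.14].

## Interface

Orientations are given as a unit quaternion [w, x, y, z].
In Python, from cell import * gives the robot as it stands.
- The arm moves only by the tool step_arm, never from a script. Its argument "deltas" is a list of rows, each a list of 4 numbers: the shift along the tool's x, y, z in mm, then the turn about the tool's z in degrees. In form: [[dx, dy, dz, turn], ...]. A call has 1 to 10 rows; each row shifts and turns the commanded pose from where the row before left it, along the tool's axes as they then stand; what a row does not reach is not made up. A row lasts 1/8 s, in which the tool goes at most 62.5 mm and 10.7 degrees, less where a joint would pass 70% of its speed; a pose out of reach is approached as far as the arm can. A call with a gripper value outside its range is refused whole. "gripper" is the finger opening in mm, from 0 to 85.4, set as the call begins (left out, the last holds). The fingers move at their own pace and stop on an object; "newtons" is the grip in N (left out, the last holds). Time passes only in rows, so rows that do not move let the fingers close. It gives the time, the measured TCP pose, the force, the opening and the grip force at its end, in the units of the state.
- observe(): the state, without advancing time (a new reading comes with each control period).
- read_camera(name): name is "side" or "top"; returns a dict with "pixels" (384x512x3 uint8, blue, green, red), "fx", "fy", "cx", "cy" (pixels), "xyz" and "attitude" of the camera in the world. Camera axes: x right, y down, z forward; pixel columns grow to the right and rows downward; lengths in m; the calibration is good to about 2 mm. A picture is of the moment at which its call begins. There is no depth.
- sign_off(): hands the job in; it is judged then, once.
The state is a dict: "time_s": time; "qpos": joint angles; "qvel": joint speeds; "tau": joint torques, N m; "ee_pos": TCP position; "ee_rot": TCP orientation; "ft_force": force on the tool from outside, world axes, zero at the start; "torque": the same for the moment, N m; "finger_gap": finger opening in m; "grasp_force": force on a finger pad.
Only numpy, scipy, OpenCV 4.12 (cv2) and the standard library are available. Lean on these libraries where they do the work, as an engineer would, in place of code of your own. Each camera call takes 0.05 s, during which the arm holds its last target. There are 200 camera calls.

## Working session

There is one attempt and no reset: what is moved stays moved. The work goes in short steps, Python scripts to look and compute and a tool call to move; the robot and the scene stay as the last step left them, time stands still between calls to the robot, and variables do not carry over. Pictures are saved under pics/ and viewed, at most 10 in all, crops included, and the job is handed in when it is done.

Besides the shell and the picture viewer there is one more tool, called after "Emit:" in YAML: its name, and indented under it one key for each argument. step_arm: Moves the arm, as the interface text tells. Its arguments: {"type":"object","properties":{"deltas":{"type":"array"},"gripper":{"type":"number"},"newtons":{"type":"number"}},"required":["deltas"]}

```bash
mkdir -p pics; ls
python3 - <<'E'
from cell import *
import cv2,numpy as np
s=observe();print(s['time_s'],s['ee_pos'],s['ee_rot'],s['finger_gap'],s['ft_force'])
for n in('top','side'):
    c=read_camera(n);cv2.imwrite(f'pics/{n}0.png',c['pixels']);print({k:v for k,v in c.items() if k!='pixels'})
E
```

```text
pics
0.0 [0.16631593 0.5499039  0.2304273 ] [-2.50621534e-04  1.46373142e-01  9.89229054e-01 -8.48070529e-04] 0.08503339198214027 [ 0.99878332 -1.1676628   0.31978099]
{'fx': 454.9971020299312, 'fy': 454.9971020299312, 'cx': 256.5742842959798, 'cy': 192.3704567584103, 'xyz': array([0.42312975, 0.05995527, 1.47112179]), 'attitude': array([-0.01085509,  0.71448535, -0.69922005,  0.02200388])}
{'fx': 409.0795589592387, 'fy': 409.0795589592387, 'cx': 250.22653341483817, 'cy': 189.55073008232665, 'xyz': array([ 0.47447376, -0.74850283,  0.60122439]), 'attitude': array([-0.47367454,  0.88055853, -0.01135579,  0.01096152])}
```

View pics/top0.png

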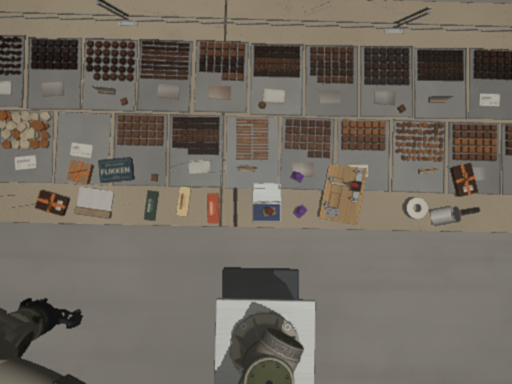

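View pics/side0.png

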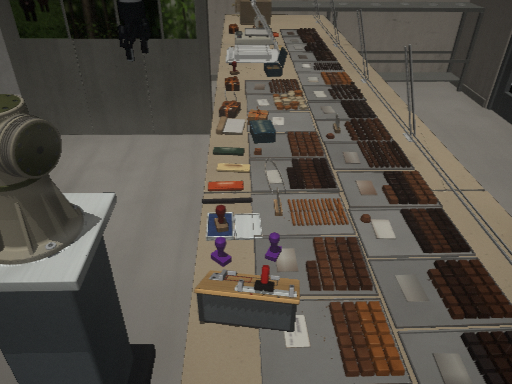

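The top view shows, left to right: green bar (151,205), cream bar (183,201), orange bar (213,208), pen (235,207), ink pad with red stamp (268,211), and the jig (344,193) with a red grip (355,185). Candidates for the stamp are red (268,211) and two purple ones at (297,176) and (300,211). The red one is meant. Candidates for the green bar are the green (151,205) and the dark FLIKKEN box (116,168). In the side view, the stamp is at (221,215), the purples at (221,250) and (273,247), and the grip at (265,275).

```bash
cat > h.py <<'E'
import cv2,numpy as np
from scipy.spatial.transform import Rotation as R
def Rq(q): return R.from_quat([q[1],q[2],q[3],q[0]]).as_matrix()
def ray(c,uv):
    d=Rq(c['attitude'])@np.array([(uv[0]-c['cx'])/c['fx'],(uv[1]-c['cy'])/c['fy'],1.]);return np.array(c['xyz']),d/np.linalg.norm(d)
def plane(c,uv,z):
    o,d=ray(c,uv);return o+d*(z-o[2])/d[2]
def tri(c1,u1,c2,u2):
    o1,d1=ray(c1,u1);o2,d2=ray(c2,u2)
    t=np.linalg.lstsq(np.stack([d1,-d2],1),o2-o1,rcond=None)[0]
    a,b=o1+t[0]*d1,o2+t[1]*d2
    return (a+b)/2,np.linalg.norm(a-b)
def proj(c,p):
    q=Rq(c['attitude']).T@(np.array(p)-c['xyz']);return np.array([c['fx']*q[0]/q[2]+c['cx'],c['fy']*q[1]/q[2]+c['cy']])
def mask(im,hr,box,smin=90,vmin=30):
    h=cv2.cvtColor(im,cv2.COLOR_BGR2HSV);H=h[...,0].astype(int)
    lo,hi=hr;m=((H>=lo)&(H<=hi)) if lo<=hi else ((H>=lo)|(H<=hi))
    m&=(h[...,1]>=smin)&(h[...,2]>=vmin);o=np.zeros(m.shape,np.uint8)
    x0,y0,x1,y1=box;o[y0:y1,x0:x1]=m[y0:y1,x0:x1]
    n,l,st,ce=cv2.connectedComponentsWithStats(o)
    if n<2:return None
    k=1+np.argmax(st[1:,4]);cs,_=cv2.findContours((l==k).astype(np.uint8),cv2.RETR_EXTERNAL,cv2.CHAIN_APPROX_NONE)
    return ce[k],st[k],cv2.minAreaRect(cs[0]),(l==k)
E
python3 - <<'E'
import cv2,numpy as np
t=cv2.imread('pics/top0.png');s=cv2.imread('pics/side0.png')
a=cv2.resize(t[160:230,225:375],None,fx=5,fy=5,interpolation=cv2.INTER_CUBIC)
cv2.imwrite('pics/c_top.png',a)
b=cv2.resize(s[140:335,190:310],None,fx=3,fy=3,interpolation=cv2.INTER_CUBIC)
j=cv2.resize(s[262:335,190:305],None,fx=3.8,fy=3.8,interpolation=cv2.INTER_CUBIC)
o=np.zeros((585,800,3),np.uint8);o[:585,:360]=b;o[:j.shape[0],361:361+j.shape[1]]=j
g=cv2.resize(t[180:230,140:250],None,fx=3.9,fy=3.9,interpolation=cv2.INTER_CUBIC);o[300:300+g.shape[0],361:361+g.shape[1]]=g
cv2.imwrite('pics/c_side.png',o)
E
```

```text
(no output)
```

View pics/c_top.png

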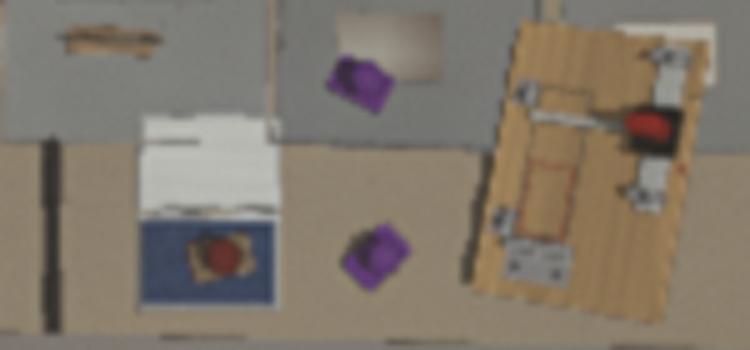

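View pics/c_side.png

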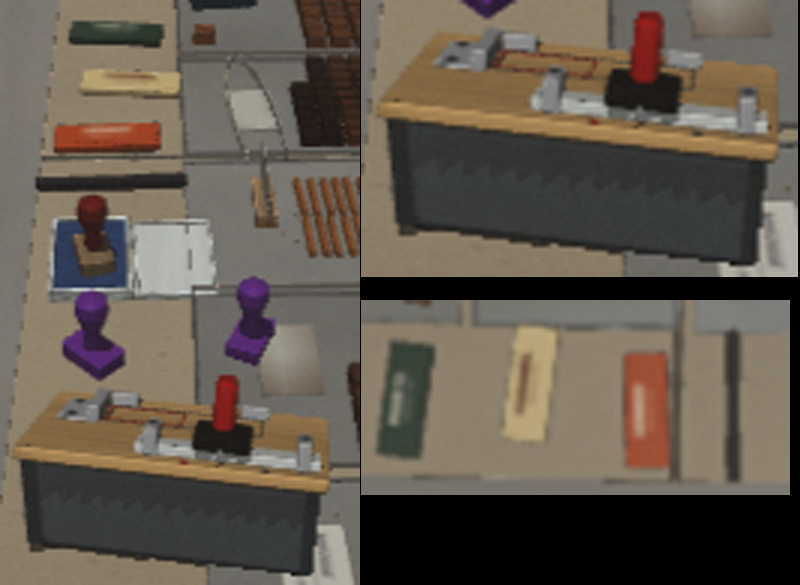

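Crops: the red stamp stands on the blue pad, with its foot long along image-horizontal (crop ≈222,257). The jig is yawed about 10° clockwise. The green bar is at the far left of the row. Now I'll measure by triangulation.

```bash
cat > m.py <<'E'
from cell import *
from h import *
np.set_printoptions(precision=4,suppress=True)
T=read_camera('top');S=read_camera('side')
def rel(c1,c2,name,hr,b1,b2,**k):
    a=mask(T['pixels'],hr,b1,**k);b=mask(S['pixels'],hr,b2,**k)
    print(name,'top',a[0],a[1],'side',b[0],b[1]);p,e=tri(T,a[0],S,b[0]);print('   xyz',p,'gap',e);return a,b
if __name__=='__main__':
    s=observe();print('tool x,y',Rq(s['ee_rot'])[:,:2].T)
    a,b=rel(T,S,'green',(40,95),(135,180,170,225),(205,140,250,160),smin=60,vmin=20)
    bp=cv2.boxPoints(a[2]);print(np.array([plane(T,q,.009) for q in bp]))
    bp=cv2.boxPoints(b[2]);print(np.array([plane(S,q,.009) for q in bp]))
    rel(T,S,'stamp',(170,8),(255,200,280,222),(210,200,232,228))
    rel(T,S,'grip',(172,6),(345,178,366,192),(255,262,275,292),smin=140)
    # tin (blue felt)
    a,b=rel(T,S,'felt',(105,125),(250,200,284,224),(205,208,236,240))
    print('felt top corners',np.array([plane(T,q,.009) for q in cv2.boxPoints(a[2])]))
    # bed corners: (low,far) (high,far) (high,near) (low,near)
    tp=np.array([[522,22],[710,40],[663,322],[472,290]])/5+[225,160]
    sp=np.array([[778,66],[775,138],[381,102],[440,34]])-[361,0];sp=sp/3.8+[190,262]
    P=[]
    for u,v in zip(tp,sp):
        p,e=tri(T,u,S,v);P.append(p);print('bed corner',p,e)
    P=np.array(P);print('mean',P.mean(0),'sizes',[np.linalg.norm(P[i]-P[(i+1)%4]) for i in range(4)])
E
python3 m.py
```

```text
tool x,y [[-0.9572  0.2896  0.0001]
 [ 0.2896  0.9572 -0.0011]]Traceback (most recent call last):
  File "m.py", line 10, in <module>
    a,b=rel(T,S,'green',(40,95),(135,180,170,225),(205,140,250,160),smin=60,vmin=20)
        ~~~^^^^^^^^^^^^^^^^^^^^^^^^^^^^^^^^^^^^^^^^^^^^^^^^^^^^^^^^^^^^^^^^^^^^^^^^^
  File "m.py", line 7, in rel
    print(name,'top',a[0],a[1],'side',b[0],b[1]);p,e=tri(T,a[0],S,b[0]);print('   xyz',p,'gap',e);return a,b
                     ~^^^
TypeError: 'NoneType' object is not subscriptable
```

Run:
```python
import cv2
for n,ps in(('top',[(148,197),(148,213),(160,205),(268,211),(268,217),(355,185),(258,205)]),('side',[(228,152),(235,150),(221,212),(265,275),(213,222)])):
    h=cv2.cvtColor(cv2.imread(f'pics/{n}0.png'),cv2.COLOR_BGR2HSV)
    for p in ps:print(n,p,h[p[1],p[0]])
```

```text
top (148, 197) [57 40 64]
top (148, 213) [60 39 65]
top (160, 205) [ 18  56 142]
top (268, 211) [  3 131  99]
top (268, 217) [110  83  92]
top (355, 185) [  2 172 129]
top (258, 205) [112  88  93]
side (228, 152) [60 48 58]
side (235, 150) [63 49 63]
side (221, 212) [  1 148  62]
side (265, 275) [  1 199 131]
side (213, 222) [111 110  81]
```

```bash
sed -i "s/smin=60,vmin=20/smin=22,vmin=20/; s/(105,125),(250,200,284,224),(205,208,236,240)/(105,125),(250,200,284,224),(205,208,236,240),smin=60/" m.py; python3 m.py
```

```text
tool x,y [[-0.9572  0.2896  0.0001]
 [ 0.2896  0.9572 -0.0006]]
green top [151.1028 205.    ] [145 191  13  29 253] side [228.099  150.6436] [213 147  31   8 202]
   xyz [0.4444 0.3756 0.0036] gap 0.0016753979838037057
[[0.4006 0.3957 0.009 ]
 [0.4895 0.386  0.009 ]
 [0.4857 0.3546 0.009 ]
 [0.3968 0.3644 0.009 ]]
[[0.3982 0.3901 0.009 ]
 [0.4916 0.3888 0.009 ]
 [0.4909 0.3432 0.009 ]
 [0.4003 0.3445 0.009 ]]
stamp top [269.25   210.9444] [266 208   7   7  36] side [220.2846 212.8923] [216 205  10  19 130]
   xyz [ 0.4332 -0.0027  0.0458] gap 0.0017122929977485845
grip top [354.1562 184.6562] [350 183   9   5  32] side [264.5649 274.1679] [260 265   9  19 131]
   xyz [ 0.5172 -0.2551  0.1047] gap 0.0010867777733417046
felt top [264.4393 212.569 ] [254 205  25  15 239] side [218.8917 225.5924] [208 214  24  22 314]
   xyz [ 0.4279  0.0107 -0.0014] gap 0.0018066023631279817
felt top corners [[ 0.4506  0.045   0.009 ]
 [ 0.4522 -0.0321  0.009 ]
 [ 0.4073 -0.033   0.009 ]
 [ 0.4057  0.0441  0.009 ]]
bed corner [ 0.5881 -0.1932  0.027 ] 0.005948933721639
bed corner [ 0.5703 -0.297   0.0915] 0.0017619675136250031
bed corner [ 0.3995 -0.2703  0.0887] 0.005250453875308675
bed corner [ 0.4165 -0.1637  0.0237] 0.006197522322589365
mean [ 0.4936 -0.231   0.0577] sizes [np.float64(0.12350576788838225), np.float64(0.17296283456460126), np.float64(0.12604935695190086), np.float64(0.1741206819546819)]
```

```bash
cat > plan.py <<'E'
import sys
from cell import *
from h import *
x,y,z,ang=map(float,sys.argv[1:5])   # mm, deg of tool y axis mod 180
s=observe();M=Rq(s['ee_rot']);a=np.degrees(np.arctan2(M[1,1],M[0,1]))
turn=(a-ang+90)%180-90
M2=M@R.from_euler('z',turn,degrees=True).as_matrix()
d=M2.T@(np.array([x,y,z])/1000-s['ee_pos'])*1000
print('t',round(s['time_s'],2),'pos',(s['ee_pos']*1000).round(1),'ang',round(a,2),'tilt',np.degrees(np.arccos(-M[2,2])).round(2),'turn',turn.round(2),'alt',(turn-180*np.sign(turn)).round(1),'then',d.round(1),'q6',s['qpos'][5].round(2),'gap',round(s['finger_gap']*1000,1),'F',s['ft_force'].round(1))
E
python3 plan.py 517 -255 200 -9.3
```

```text
t 0.3 pos [166.5 550.2 231. ] ang 73.17 tilt 0.03 turn 82.47 alt -97.5 then [-738.   476.1   31.3] q6 1.43 gap 85.4 F [1.9 0.4 0.6]
```

Emit:
step_arm:
  deltas:
    - [0,0,0,10.3]
    - [0,0,0,10.3]
    - [0,0,0,10.3]
    - [0,0,0,10.3]
    - [0,0,0,10.3]
    - [0,0,0,10.3]
    - [0,0,0,10.3]
    - [0,0,0,10.3]
    - [-49,32,0,0]
    - [-49,32,0,0]
  gripper: 50

```text
time_s: 1.55
ee_pos: [0.2142, 0.4425, 0.2309]
ee_rot: [0.0, 0.761, 0.649, -0.0]
ft_force: [1.1, 1.0, 1.2]
finger_gap: 0.05
grasp_force: 0.0
```

Emit:
step_arm:
  deltas:
    - [-49,32,0,0]
    - [-49,32,0,0]
    - [-49,32,0,0]
    - [-49,32,0,0]
    - [-49,32,0,0]
    - [-49,32,0,0]
    - [-49,32,0,0]
    - [-49,32,0,0]
    - [-49,32,0,0]
    - [-49,32,0,0]

```text
time_s: 2.8
ee_pos: [0.4517, -0.0937, 0.2315]
ee_rot: [0.0, 0.762, 0.648, 0.0]
ft_force: [0.9, 1.0, -0.4]
finger_gap: 0.0497
grasp_force: 0.0
```

Emit:
step_arm:
  deltas:
    - [-49,32,0,0]
    - [-49,32,0,0]
    - [-49,28,0,0]

```text
time_s: 3.18
ee_pos: [0.5191, -0.2534, 0.2312]
ee_rot: [0.0, 0.762, 0.648, 0.0]
ft_force: [1.4, -0.4, -0.1]
finger_gap: 0.0499
grasp_force: 0.0
```

```bash
python3 plan.py 517 -255 102 -9.3
```

```text
t 3.17 pos [ 519.1 -253.4  231.2] ang -9.25 tilt 0.03 turn 0.05 alt -179.9 then [ -1.9  -1.8 129.2] q6 1.14 gap 49.9 F [ 1.4 -0.4 -0.1]
```

Emit:
step_arm:
  deltas:
    - [-2,-2,40,0]
    - [0,0,40,0]
    - [0,0,30,0]
    - [0,0,18,0]
    - [0,0,0,0]

```text
time_s: 3.8
ee_pos: [0.5149, -0.2523, 0.1016]
ee_rot: [-0.002, 0.762, 0.648, -0.0]
ft_force: [0.7, -0.4, 0.5]
finger_gap: 0.0497
grasp_force: 0.0
```

Emit:
step_arm:
  deltas:
    - [0,0,0,0]
    - [0,0,0,0]
    - [0,0,0,0]
    - [0,0,0,0]
  gripper: 0
  newtons: 30

```text
time_s: 4.3
ee_pos: [0.5171, -0.2536, 0.1046]
ee_rot: [0.001, 0.762, 0.648, 0.0]
ft_force: [0.3, -0.0, 6.6]
finger_gap: 0.0112
grasp_force: 34.2
```

Emit:
step_arm:
  deltas:
    - [0,0,-4,0]
    - [0,6,0,0]
    - [0,6,0,0]
    - [0,5,0,0]
    - [0,5,0,0]

```text
time_s: 4.92
ee_pos: [0.5354, -0.2565, 0.1049]
ee_rot: [-0.003, 0.762, 0.647, -0.002]
ft_force: [-3.2, -4.0, -12.0]
finger_gap: 0.0108
grasp_force: 31.8
```

Emit:
step_arm:
  deltas:
    - [0,3,0,0]
    - [0,3,0,0]
    - [0,0,0,0]

```text
time_s: 5.3
ee_pos: [0.5417, -0.2575, 0.1049]
ee_rot: [-0.002, 0.762, 0.648, -0.002]
ft_force: [-2.0, -4.7, -14.1]
finger_gap: 0.011
grasp_force: 31.6
```

Emit:
step_arm:
  deltas:
    - [0,3,2,0]
    - [0,3,0,0]
    - [0,3,0,0]
    - [0,3,0,0]
    - [0,0,0,0]

```text
time_s: 5.92
ee_pos: [0.5441, -0.258, 0.1046]
ee_rot: [-0.008, 0.763, 0.647, -0.008]
ft_force: [-32.3, -1.4, 14.2]
finger_gap: 0.0116
grasp_force: 35.9
```

Emit:
step_arm:
  deltas:
    - [0,3,0,0]
    - [0,3,0,0]
    - [0,0,0,0]

```text
time_s: 6.3
ee_pos: [0.5443, -0.258, 0.1044]
ee_rot: [-0.012, 0.763, 0.646, -0.011]
ft_force: [-49.5, -0.3, 23.7]
finger_gap: 0.0109
grasp_force: 39.5
```

Emit:
step_arm:
  deltas:
    - [0,-6,0,0]
    - [0,-6,0,0]
    - [0,0,0,0]

```text
time_s: 6.68
ee_pos: [0.5437, -0.258, 0.1047]
ee_rot: [-0.004, 0.762, 0.647, -0.004]
ft_force: [-16.0, -1.9, 2.9]
finger_gap: 0.0112
grasp_force: 33.8
```

Emit:
step_arm:
  deltas:
    - [0,0,0,0]
    - [0,0,-10,0]
    - [0,0,-40,0]
    - [0,0,-50,0]
    - [0,0,-30,0]
  gripper: 36

```text
time_s: 7.3
ee_pos: [0.5514, -0.2589, 0.2398]
ee_rot: [0.003, 0.761, 0.648, 0.001]
ft_force: [0.8, -0.1, 0.4]
finger_gap: 0.0357
grasp_force: 0.0
```

```bash
cat > m2.py <<'E'
from m import *
rel(T,S,'grip',(172,6),(345,170,368,192),(255,258,290,292),smin=140)
cv2.imwrite('pics/c1.png',np.vstack([cv2.resize(T['pixels'][155:230,315:385],(700,750))[:0],cv2.resize(S['pixels'][262:335,190:310],None,fx=5,fy=4,interpolation=cv2.INTER_CUBIC),cv2.resize(T['pixels'][160:228,280:380],None,fx=6,fy=4.5,interpolation=cv2.INTER_CUBIC)[:300]][1:] if 0 else [cv2.resize(S['pixels'][262:335,190:310],(600,300),interpolation=cv2.INTER_CUBIC),cv2.resize(T['pixels'][160:230,260:380],(600,300),interpolation=cv2.INTER_CUBIC)]))
E
python3 m2.py; python3 plan.py 444 375 100 83
```

```text
grip top [355.9744 176.2821] [352 174   9   6  39] side [279.8074 275.8815] [276 266   8  20 135]
   xyz [ 0.5425 -0.2602  0.1053] gap 0.000809267249514436
t 7.4 pos [ 552.5 -259.6  241.4] ang -9.18 tilt 0.59 turn 87.82 alt -92.2 then [-186.4 -617.2  137.3] q6 1.16 gap 36.4 F [ 0.8 -0.4 -0.9]
```

Slide grip is now at bed y ≈ 52.9 mm, which matches the plate's mid-thickness at the long stop (50.5 + 2.5), and the stop force was felt. Next is the bar.

Emit:
step_arm:
  deltas:
    - [0,0,0,-10.3]
    - [0,0,0,-10.3]
    - [0,0,0,-10.3]
    - [0,0,0,-10.3]
    - [0,0,0,-10.3]
    - [0,0,0,-10.3]
    - [0,0,0,-10.3]
    - [0,0,0,-10.3]
    - [0,0,0,-10.3]
  gripper: 62

```text
time_s: 8.52
ee_pos: [0.5502, -0.2582, 0.2353]
ee_rot: [0.0, 0.054, 0.999, 0.0]
ft_force: [-0.5, -0.7, -0.0]
finger_gap: 0.0619
grasp_force: 0.0
```

Emit:
step_arm:
  deltas:
    - [16,56,0,0]
    - [16,56,0,0]
    - [16,56,0,0]
    - [16,56,0,0]
    - [16,56,0,0]
    - [16,56,0,0]
    - [16,56,0,0]
    - [16,56,0,0]
    - [16,56,0,0]
    - [16,56,0,0]

```text
time_s: 9.78
ee_pos: [0.454, 0.3184, 0.2357]
ee_rot: [0.001, 0.057, 0.998, 0.001]
ft_force: [1.4, 0.5, 1.0]
finger_gap: 0.0624
grasp_force: 0.0
```

Emit:
step_arm:
  deltas:
    - [16,56,50,0]
    - [0,0,50,0]
    - [0,0,0,0]

```text
time_s: 10.15
ee_pos: [0.4432, 0.362, 0.1407]
ee_rot: [-0.004, 0.056, 0.998, -0.002]
ft_force: [-0.9, -0.2, 0.7]
finger_gap: 0.062
grasp_force: 0.0
```

```bash
python3 plan.py 444 375 6 83.7
```

```text
t 10.15 pos [443.2 362.  140.7] ang 83.57 tilt 0.5 turn -0.13 alt 179.9 then [ -0.3  13.7 134.7] q6 0.66 gap 62.0 F [-0.9 -0.2  0.7]
```

Emit:
step_arm:
  deltas:
    - [0,5,40,0]
    - [0,5,40,0]
    - [0,0,30,0]
    - [0,0,0,0]
    - [0,0,0,0]

```text
time_s: 10.78
ee_pos: [0.4496, 0.3734, 0.0372]
ee_rot: [0.001, 0.057, 0.998, 0.001]
ft_force: [-0.1, 0.0, 0.9]
finger_gap: 0.0619
grasp_force: 0.0
```

```bash
python3 plan.py 444 375 2 83.7
```

```text
t 10.78 pos [449.6 373.4  37.2] ang 83.43 tilt 0.2 turn -0.27 alt 179.7 then [ 5.9  0.9 35.1] q6 0.67 gap 61.9 F [-0.1  0.   0.9]
```

Emit:
step_arm:
  deltas:
    - [4,1,12,-0.3]
    - [4,0,12,0]
    - [0,0,8,0]
    - [0,0,3,0]
    - [0,0,0,0]

```text
time_s: 11.4
ee_pos: [0.4399, 0.3746, -0.0008]
ee_rot: [-0.0, 0.054, 0.999, -0.0]
ft_force: [-0.9, -1.0, 0.6]
finger_gap: 0.0618
grasp_force: 0.0
```

Emit:
step_arm:
  deltas:
    - [0,0,0,0]
    - [0,0,0,0]
    - [0,0,0,0]
    - [0,0,0,0]
  gripper: 20
  newtons: 35

```text
time_s: 11.9
ee_pos: [0.4405, 0.3749, 0.0001]
ee_rot: [0.001, 0.054, 0.999, 0.0]
ft_force: [-0.6, -0.1, 3.4]
finger_gap: 0.0349
grasp_force: 35.6
```

Emit:
step_arm:
  deltas:
    - [0,0,-10,0]
    - [0,0,-30,0]
    - [0,0,-50,1.5]
    - [0,0,-40,1.3]
    - [0,0,-20,0]

```text
time_s: 12.52
ee_pos: [0.4408, 0.3751, 0.1528]
ee_rot: [0.001, 0.079, 0.997, 0.001]
ft_force: [0.1, 0.1, 0.0]
finger_gap: 0.0348
grasp_force: 35.2
```

Emit:
step_arm:
  deltas:
    - [-8,-30,0,0]
    - [-15,-55,0,0]
    - [-15,-55,0,0]
    - [-15,-55,0,0]
    - [-15,-55,0,0]
    - [-15,-55,0,0]
    - [-15,-55,0,0]
    - [-15,-55,0,0]
    - [-15,-55,0,0]
    - [-15,-55,0,0]

```text
time_s: 13.78
ee_pos: [0.4985, -0.1681, 0.15]
ee_rot: [0.0, 0.079, 0.997, 0.0]
ft_force: [0.7, 0.1, -0.1]
finger_gap: 0.0349
grasp_force: 35.2
```

Emit:
step_arm:
  deltas:
    - [-4,-30,0,0]
    - [0,-15,0,0]
    - [0,0,0,0]
    - [0,0,0,0]

```text
time_s: 14.28
ee_pos: [0.4954, -0.21, 0.1496]
ee_rot: [-0.0, 0.078, 0.997, 0.0]
ft_force: [0.8, -0.4, -0.3]
finger_gap: 0.0347
grasp_force: 35.2
```

```bash
python3 plan.py 494 -210 100 80.7
```

```text
t 14.28 pos [ 495.4 -210.   149.6] ang 81.04 tilt 0.05 turn 0.34 alt -179.7 then [ 1.4 -0.3 49.6] q6 -0.39 gap 34.7 F [ 0.8 -0.4 -0.3]
```

Emit:
step_arm:
  deltas:
    - [1,0,30,0.4]
    - [0,0,30,0]
    - [0,0,10,0]
    - [0,0,0,0]

```text
time_s: 14.78
ee_pos: [0.4945, -0.2102, 0.0794]
ee_rot: [-0.001, 0.082, 0.997, 0.0]
ft_force: [-0.8, -0.2, 0.5]
finger_gap: 0.0348
grasp_force: 35.2
```

```bash
python3 plan.py 494 -210 60 80.7
python3 - <<'E'
from m import *
a=mask(S['pixels'],(40,95),(195,250,300,290),smin=22,vmin=20);print(a[0],a[1])
cv2.imwrite('pics/c2.png',np.vstack([cv2.resize(S['pixels'][245:318,190:310],(800,330),interpolation=cv2.INTER_CUBIC),cv2.resize(T['pixels'][160:228,290:400],(800,270)[:2] if 0 else (436,270),interpolation=cv2.INTER_CUBIC).repeat(1,0) if 0 else np.pad(cv2.resize(T['pixels'][160:228,290:400],(436,270),interpolation=cv2.INTER_CUBIC),((0,0),(0,364),(0,0)))]))
E
```

```text
t 14.78 pos [ 494.5 -210.2   79.4] ang 80.64 tilt 0.07 turn -0.06 alt 179.9 then [ 0.5  0.1 19.4] q6 -0.39 gap 34.8 F [-0.8 -0.2  0.5]
[266.3822 266.5032] [256 258  23  18 314]
```

View pics/c2.png

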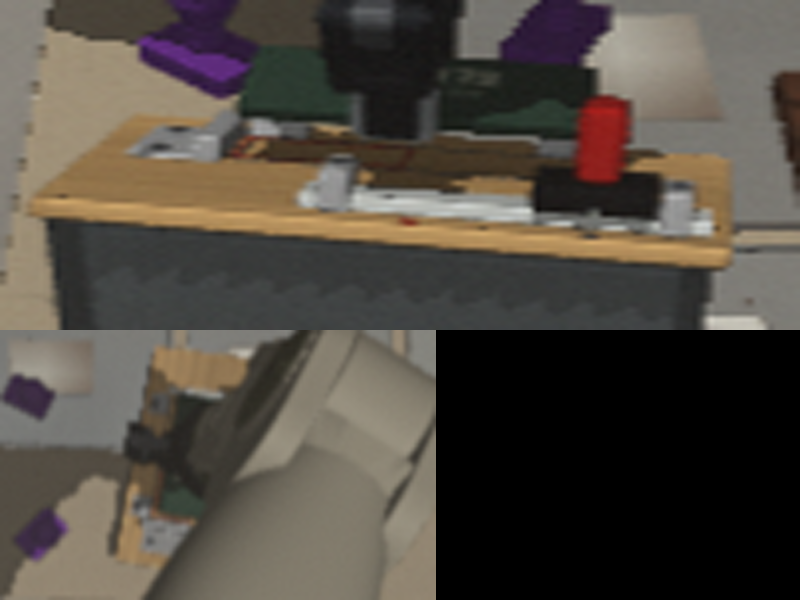

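The side view shows the bar held level above the seat, with its near end at crop (243,118) and far end at (597,133). The slide grip is at (605,140) and the fence top at (230,120).

Run:
```python
from m import *
O=np.array([.4968,-.2118,.0465]);yb=np.array([np.cos(np.radians(-9.3)),np.sin(np.radians(-9.3)),0]);hb=np.array([yb[1],-yb[0],0])
for n,(u,v),z in(('near bottom',(243,118),.0795),('far bottom',(597,133),.0795),('near top',(262,48),.0885),('far top',(597,68),.0885)):
    p=plane(S,(190+u/6.667,245+v/4.52),z);d=p-O;print(n,p,'y',d@yb*1000,'h',d@hb*1000)
h=cv2.cvtColor(S['pixels'],cv2.COLOR_BGR2HSV)
for r in(262,266,270,272): print(r,h[r,222:234].tolist(),'|',h[r,275:284].tolist())
```

```text
near bottom [ 0.4527 -0.221   0.0795] y -42.03152147438099 h 16.18134847747367
far bottom [ 0.5464 -0.2312  0.0795] y 52.04526174150139 h 11.104908239737979
near top [ 0.4576 -0.1907  0.0885] y -42.11862718650382 h -14.444803556863521
far top [ 0.5484 -0.2043  0.0885] y 49.672481113483 h -15.728928355913226
262 [[139, 162, 112], [139, 167, 119], [139, 147, 78], [137, 132, 62], [137, 101, 53], [90, 33, 47], [68, 64, 60], [70, 59, 52], [69, 61, 59], [66, 63, 57], [69, 58, 57], [66, 61, 59]] | [[60, 41, 31], [60, 39, 33], [50, 25, 31], [60, 24, 32], [45, 42, 36], [21, 40, 89], [19, 34, 156], [20, 34, 158], [22, 30, 159]]
266 [[158, 68, 97], [154, 77, 83], [3, 46, 116], [19, 60, 136], [45, 49, 73], [68, 70, 58], [66, 61, 59], [66, 61, 59], [69, 59, 56], [66, 65, 59], [69, 57, 58], [67, 58, 57]] | [[50, 26, 30], [60, 29, 35], [30, 32, 32], [5, 122, 48], [2, 157, 78], [3, 164, 109], [2, 154, 106], [6, 90, 111], [18, 39, 144]]
270 [[20, 38, 135], [15, 4, 121], [30, 2, 122], [45, 10, 107], [60, 24, 43], [48, 34, 37], [56, 47, 38], [51, 47, 38], [54, 34, 38], [56, 48, 37], [56, 47, 38], [66, 34, 38]] | [[67, 57, 58], [17, 68, 60], [2, 183, 103], [0, 202, 140], [1, 205, 157], [1, 206, 156], [1, 208, 157], [1, 207, 155], [1, 204, 129]]
272 [[15, 4, 120], [30, 4, 122], [15, 5, 113], [20, 9, 83], [15, 52, 79], [16, 45, 130], [0, 0, 152], [15, 3, 153], [30, 4, 136], [30, 3, 88], [0, 3, 90], [30, 5, 93]] | [[64, 72, 57], [9, 108, 71], [1, 203, 122], [1, 206, 136], [1, 203, 148], [1, 206, 146], [1, 205, 148], [1, 203, 143], [1, 198, 126]]
```

Emit:
step_arm:
  deltas:
    - [3,0,6,0]
    - [0,0,6,0]
    - [0,0,2,0]
    - [0,0,0,0]

```text
time_s: 15.48
ee_pos: [0.4915, -0.2107, 0.0652]
ee_rot: [-0.0, 0.082, 0.997, 0.0]
ft_force: [0.5, -0.1, -1.2]
finger_gap: 0.0348
grasp_force: 35.2
```

```bash
python3 plan.py 491 -210 60 80.7
python3 - <<'E'
from m import *
cv2.imwrite('pics/c3.png',np.vstack([cv2.resize(S['pixels'][252:285,215:295],(800,330),interpolation=cv2.INTER_CUBIC),np.pad(cv2.resize(T['pixels'][165:220,310:360],(240,264),interpolation=cv2.INTER_CUBIC),((0,0),(0,560),(0,0)))]))
E
```

```text
t 15.47 pos [ 491.5 -210.7   65.2] ang 80.56 tilt 0.04 turn -0.14 alt 179.9 then [0.6 0.6 5.2] q6 -0.39 gap 34.8 F [ 0.5 -0.1 -1.2]
```

View pics/c3.png

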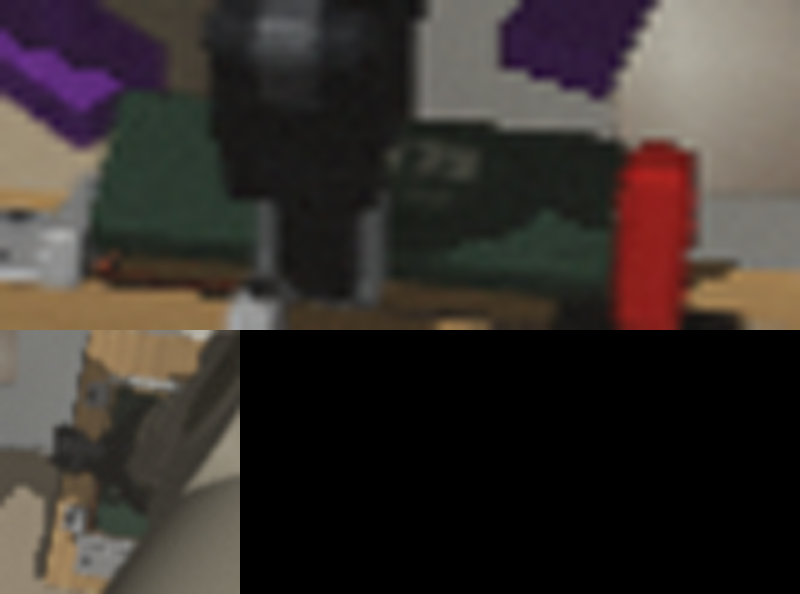

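The bar now sits just above the seat. Its near end is at crop (92,258), just beside the fence's right edge (85,220), and the far end meets the red grip at about x=622.

Run:
```python
from m import *
O=np.array([.4968,-.2118,.0465]);yb=np.array([np.cos(np.radians(-9.3)),np.sin(np.radians(-9.3)),0]);hb=np.array([yb[1],-yb[0],0])
xb=hb*np.cos(np.pi/6)+np.array([0,0,.5]);zb=np.cross(xb,yb)
for n,(u,v),z in(('near bottom',(92,250),.065),('near top',(122,92),.074),('far top',(622,135),.074)):
    p=plane(S,(215+u/10,252+v/10),z);d=p-O;print(n,p,'y',d@yb*1000,'h',d@hb*1000)
for b in((24,-50.5,10),(24,-50.5,0),(-20,-50.5,10),(55,50.5,11),(-17,50.5,11),(66,47,46),(66,59,46)):
    b=np.array(b)/1000;q=proj(S,O+xb*b[0]+yb*b[1]+zb*b[2]);print(b,(q-[215,252])*10)
```

```text
near bottom [ 0.4483 -0.221   0.065 ] y -46.34400444594156 h 16.900274529569998
near top [ 0.4534 -0.1899  0.074 ] y -46.362208479739536 h -14.577777452823597
far top [ 0.5449 -0.2031  0.074 ] y 46.03728361766575 h -16.309433342526376
[ 0.024  -0.0505  0.01  ] [ 70.0439 234.5338]
[ 0.024  -0.0505  0.    ] [ 66.2165 289.1599]
[-0.02   -0.0505  0.01  ] [111.2275 173.62  ]
[0.055  0.0505 0.011 ] [624.2715 337.4862]
[-0.017   0.0505  0.011 ] [641.0834 226.4101]
[0.066 0.047 0.046] [616.6627 148.0998]
[0.066 0.059 0.046] [688.7872 155.2833]
```

Emit:
step_arm:
  deltas:
    - [-1,1.5,0,0]
    - [0,0,2,0]
    - [0,0,2,0]
    - [0,0,2,0]
    - [0,0,0,0]

```text
time_s: 16.3
ee_pos: [0.4929, -0.2094, 0.0594]
ee_rot: [-0.0, 0.082, 0.997, 0.0]
ft_force: [-0.0, -0.3, -0.1]
finger_gap: 0.035
grasp_force: 35.3
```

Emit:
step_arm:
  deltas:
    - [0,0,1.5,0]
    - [0,0,1.5,0]
    - [0,0,0,0]

```text
time_s: 16.68
ee_pos: [0.4931, -0.2097, 0.0587]
ee_rot: [0.001, 0.082, 0.997, -0.001]
ft_force: [-4.4, 3.4, 15.1]
finger_gap: 0.0347
grasp_force: 44.5
```

Emit:
step_arm:
  deltas:
    - [0,0,-2,0]
    - [0,0,0,0]

```text
time_s: 16.92
ee_pos: [0.4933, -0.2096, 0.0591]
ee_rot: [0.0, 0.082, 0.997, -0.0]
ft_force: [-1.7, 1.6, 6.2]
finger_gap: 0.0349
grasp_force: 38.9
```

Emit:
step_arm:
  deltas:
    - [0,0,0,0]
    - [0,0,-1,0]
    - [0,0,-2,0]
    - [0,0,-3,0]
    - [0,0,-5,0]
    - [0,0,-30,0]
    - [0,0,-40,0]
    - [0,0,-30,0]
    - [0,0,0,0]
  gripper: 46

```text
time_s: 18.05
ee_pos: [0.4946, -0.2107, 0.1725]
ee_rot: [0.003, 0.082, 0.997, -0.001]
ft_force: [-0.4, 0.3, 0.5]
finger_gap: 0.0465
grasp_force: 0.0
```

```bash
python3 plan.py 440 0 160 0
python3 - <<'E'
from m import *
cv2.imwrite('pics/c4.png',np.vstack([cv2.resize(S['pixels'][252:292,210:300],(720,320),interpolation=cv2.INTER_CUBIC),np.pad(cv2.resize(T['pixels'][165:220,310:360],(240,264),interpolation=cv2.INTER_CUBIC),((0,0),(0,480),(0,0)))]))
E
```

```text
t 18.05 pos [ 494.6 -210.7  172.5] ang 80.55 tilt 0.33 turn 80.55 alt -99.5 then [210.7 -54.7  11.6] q6 -0.39 gap 46.5 F [-0.4  0.3  0.5]
```

View pics/c4.png

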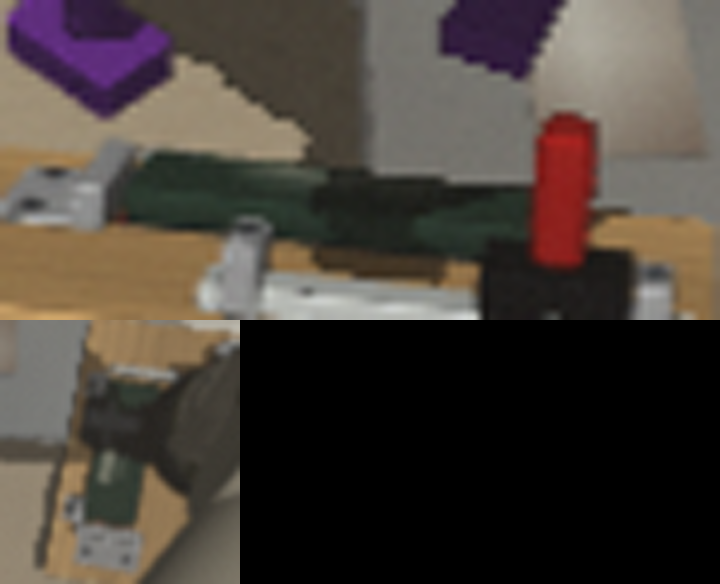

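Emit:
step_arm:
  deltas:
    - [-2,9,30,0]
    - [0,0,40,0]
    - [0,0,20,0]
    - [0,0,12,0]
    - [0,0,3,0]
    - [0,0,0,0]
  gripper: 0

```text
time_s: 18.9
ee_pos: [0.4966, -0.2011, 0.0648]
ee_rot: [0.0, 0.082, 0.997, -0.0]
ft_force: [0.2, -1.0, -0.1]
finger_gap: -0.0
grasp_force: 0.0
```

Emit:
step_arm:
  deltas:
    - [0,0,3,0]
    - [0,0,2,0]
    - [0,0,0,0]

```text
time_s: 19.27
ee_pos: [0.4965, -0.2009, 0.0597]
ee_rot: [0.0, 0.082, 0.997, 0.0]
ft_force: [0.2, 0.6, 0.1]
finger_gap: 0.0001
grasp_force: 0.0
```

Emit:
step_arm:
  deltas:
    - [0,0,2,0]
    - [0,0,2,0]
    - [0,0,0,0]

```text
time_s: 19.65
ee_pos: [0.4962, -0.2008, 0.0553]
ee_rot: [-0.0, 0.082, 0.997, 0.0]
ft_force: [-0.9, -0.4, -0.4]
finger_gap: 0.0001
grasp_force: 0.0
```

Emit:
step_arm:
  deltas:
    - [0,0,1.5,0]
    - [0,0,0,0]

```text
time_s: 19.9
ee_pos: [0.4965, -0.201, 0.0548]
ee_rot: [0.0, 0.082, 0.997, -0.0]
ft_force: [-2.5, 0.6, 5.7]
finger_gap: -0.0004
grasp_force: 2.6
```

Emit:
step_arm:
  deltas:
    - [0,0,1.5,0]
    - [0,2,1.2,0]
    - [0,2,1.2,0]
    - [0,2,1.2,0]
    - [0,0,0,0]

```text
time_s: 20.52
ee_pos: [0.4997, -0.1965, 0.0517]
ee_rot: [0.003, 0.082, 0.997, -0.002]
ft_force: [-1.3, -0.1, 13.1]
finger_gap: 0.0001
grasp_force: 5.7
```

Emit:
step_arm:
  deltas:
    - [0,2,1.2,0]
    - [0,1,0.5,0]
    - [0,0,0,0]

```text
time_s: 20.9
ee_pos: [0.5005, -0.1937, 0.05]
ee_rot: [0.003, 0.082, 0.997, -0.002]
ft_force: [-0.5, -0.8, 12.5]
finger_gap: -0.0001
grasp_force: 5.5
```

Emit:
step_arm:
  deltas:
    - [0,0,-10,0]
    - [0,0,-40,0]
    - [0,0,-50,0]
    - [0,0,-50,0]
    - [0,55,0,0]
    - [0,55,0,0]
    - [0,55,0,0]
    - [0,55,0,0]
    - [0,55,0,0]
    - [0,55,0,0]
  gripper: 45

```text
time_s: 22.15
ee_pos: [0.5518, 0.1352, 0.1973]
ee_rot: [-0.0, 0.082, 0.997, -0.0]
ft_force: [0.7, -0.6, -0.2]
finger_gap: 0.045
grasp_force: 0.0
```

```bash
python3 plan.py 433 -3 160 87
python3 - <<'E'
from m import *
print('felt again'); 
o=np.zeros((600,800,3),np.uint8)
o[:320,:720]=cv2.resize(S['pixels'][252:292,210:300],(720,320),interpolation=cv2.INTER_CUBIC)
o[320:584,:240]=cv2.resize(T['pixels'][165:220,310:360],(240,264),interpolation=cv2.INTER_CUBIC)
o[320:584,250:490]=cv2.resize(T['pixels'][198:226,252:284],(240,264),interpolation=cv2.INTER_CUBIC)
o[320:584,500:740]=cv2.resize(S['pixels'][200:240,204:240],(240,264),interpolation=cv2.INTER_CUBIC)
cv2.imwrite('pics/c5.png',o)
E
```

```text
t 22.15 pos [551.8 135.2 197.3] ang 80.56 tilt 0.02 turn -6.44 alt 173.6 then [ 111.4 -144.2   37.4] q6 0.26 gap 45.0 F [ 0.7 -0.6 -0.2]
felt again
```

View pics/c5.png

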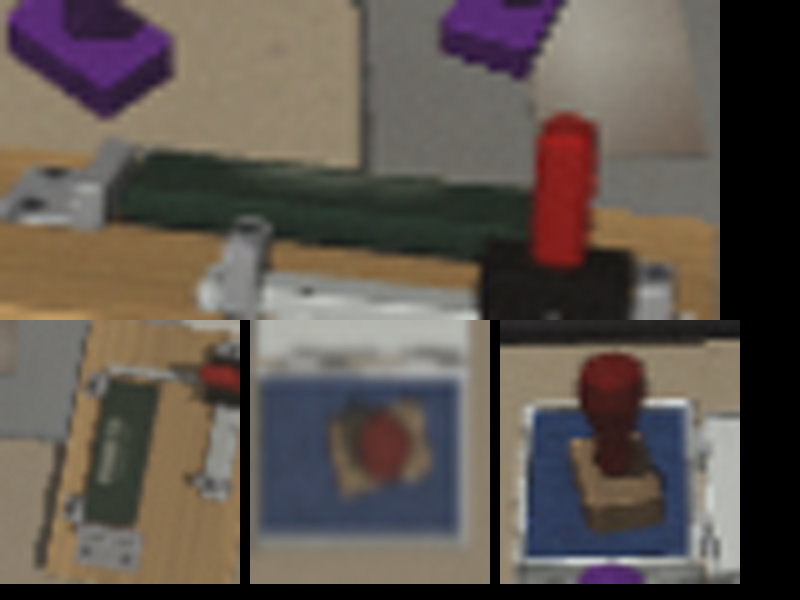

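The clean view shows the bar flat in the seat, with its lower edge at the tabs (left edge crop x=86–107) and its ends between the fence and the plate. The stamp foot's long axis is turned about 10° from image-horizontal, and its handle is at crop (385,440). Now I'll measure the foot.

Run:
```python
from m import *
def foot(C,box,z):
    im=cv2.resize(C['pixels'][box[1]:box[3],box[0]:box[2]],None,fx=8,fy=8,interpolation=cv2.INTER_CUBIC)
    b=im[...,0].astype(int);r=im[...,2].astype(int);m=(r>b).astype(np.uint8)
    n,l,st,ce=cv2.connectedComponentsWithStats(m)
    k=1+np.argmax(st[1:,4]);c,_=cv2.findContours((l==k).astype(np.uint8),0,1);q=cv2.boxPoints(cv2.minAreaRect(c[0]))
    q=(q+.5)/8-.5+[box[0],box[1]];P=np.array([plane(C,u,z) for u in q]);return q,P
q,P=foot(T,(256,205,279,219),.021)
print(q);print(P)
e=[P[(i+1)%4]-P[i] for i in range(4)]
for d in e[:2]:print(np.linalg.norm(d),np.degrees(np.arctan2(d[1],d[0])))
print('centre',P.mean(0))
a=mask(S['pixels'],(165,10),(210,200,232,215),smin=110);b=mask(T['pixels'],(165,10),(260,203,280,217),smin=110)
print(a[1],b[1],b[0]);u=(a[1][0]+a[1][2]/2-.5,a[1][1]+4);print('head',tri(T,b[0],S,u))
```

```text
[[261.3029 207.8894]
 [274.3077 205.2885]
 [276.0481 213.9904]
 [263.0433 216.5913]]
[[ 0.4417  0.0217  0.021 ]
 [ 0.4508 -0.0196  0.021 ]
 [ 0.4232 -0.0257  0.021 ]
 [ 0.4141  0.0156  0.021 ]]
0.042307576366376075 -77.47334804115299
0.028257582927773875 -167.56207904141314
centre [ 0.4325 -0.002   0.021 ]
[216 205   9  10  81] [267 208   6   7  31] [269.3226 210.9032]
head (array([ 0.433 , -0.0025,  0.0566]), np.float64(0.0013424405575135601))
```

Emit:
step_arm:
  deltas:
    - [0,0,0,-7.3]
    - [0,0,0,-7.3]
    - [0,0,0,-7.3]
    - [36,-27,0,0]
    - [36,-27,0,0]
    - [37,-27,30,0]
    - [37,-27,30,0]
    - [0,0,10,0]
    - [0,0,0,0]
    - [0,0,0,0]

```text
time_s: 23.6
ee_pos: [0.4343, -0.0036, 0.1283]
ee_rot: [0.001, -0.109, 0.994, -0.0]
ft_force: [0.6, -0.2, -0.0]
finger_gap: 0.0451
grasp_force: 0.0
```

```bash
python3 plan.py 432.5 -2.2 30 102.5
```

```text
t 23.6 pos [434.3  -3.6 128.3] ang 102.47 tilt 0.13 turn -0.03 alt 180.0 then [ 1.6  1.8 98.3] q6 -0.41 gap 45.1 F [ 0.6 -0.2 -0. ]
```

Emit:
step_arm:
  deltas:
    - [1.5,2,20,0]
    - [0,0,40,0]
    - [0,0,28,0]
    - [0,0,9,0]
    - [0,0,0,0]

```text
time_s: 24.22
ee_pos: [0.4316, -0.0015, 0.0306]
ee_rot: [0.0, -0.109, 0.994, 0.0]
ft_force: [-0.3, -0.3, -0.4]
finger_gap: 0.0451
grasp_force: 0.0
```

Emit:
step_arm:
  deltas:
    - [0,0,0,0]
    - [0,0,0,0]
    - [0,0,0,0]
    - [0,0,0,0]
  gripper: 5
  newtons: 30

```text
time_s: 24.72
ee_pos: [0.4323, -0.0023, 0.0314]
ee_rot: [0.001, -0.108, 0.994, -0.001]
ft_force: [0.8, -1.2, 6.3]
finger_gap: 0.0216
grasp_force: 29.4
```

Emit:
step_arm:
  deltas:
    - [0,0,-10,0]
    - [0,0,-40,0]
    - [0,0,-50,-9.7]
    - [0,0,-20,-9.8]
    - [0,0,0,-9.7]
    - [0,0,0,-9.8]
    - [0,0,0,-9.7]
    - [0,0,0,-9.8]
    - [0,0,0,-9.7]

```text
time_s: 25.85
ee_pos: [0.4301, -0.0016, 0.1505]
ee_rot: [-0.0, -0.649, 0.76, 0.0]
ft_force: [0.0, -0.1, -0.2]
finger_gap: 0.0219
grasp_force: 29.5
```

Emit:
step_arm:
  deltas:
    - [30,-15,0,0]
    - [45,-24,0,0]
    - [45,-24,0,0]
    - [40,-20,0,0]
    - [30,-15,10,0]
    - [0,0,20,0]
    - [0,0,0,0]

```text
time_s: 26.72
ee_pos: [0.495, -0.2046, 0.1188]
ee_rot: [-0.001, -0.647, 0.763, 0.002]
ft_force: [-1.1, 1.5, -1.5]
finger_gap: 0.0216
grasp_force: 29.6
```

```bash
python3 plan.py 497.8 -205.7 90 170.7
```

```text
t 26.73 pos [ 495.  -204.6  118.8] ang 170.62 tilt 0.27 turn -0.08 alt 179.9 then [ 0.7 -3.1 28.8] q6 -1.95 gap 21.6 F [-1.1  1.5 -1.5]
```

Descend to edge contact.

Emit:
step_arm:
  deltas:
    - [1,-3,15,0]
    - [0,0,12,0]
    - [0,0,4,0]
    - [0,0,0,0]

```text
time_s: 27.22
ee_pos: [0.4993, -0.2062, 0.089]
ee_rot: [-0.0, -0.647, 0.762, 0.0]
ft_force: [-0.5, 0.2, -1.7]
finger_gap: 0.0217
grasp_force: 29.6
```

Emit:
step_arm:
  deltas:
    - [0,0,2,0]
    - [0,0,2,0]
    - [0,0,0,0]

```text
time_s: 27.6
ee_pos: [0.4995, -0.2066, 0.0853]
ee_rot: [0.0, -0.647, 0.762, 0.0]
ft_force: [0.1, 0.2, -0.5]
finger_gap: 0.0217
grasp_force: 29.6
```

```bash
python3 plan.py 497.8 -205.7 83 170.7
python3 - <<'E'
from m import *
cv2.imwrite('pics/c6.png',cv2.resize(S['pixels'][222:297,205:305],(800,600),interpolation=cv2.INTER_CUBIC))
E
```

```text
t 27.6 pos [ 499.5 -206.6   85.3] ang 170.67 tilt 0.01 turn -0.03 alt 180.0 then [-0.7  1.9  2.3] q6 -1.95 gap 21.7 F [ 0.1  0.2 -0.5]
```

View pics/c6.png

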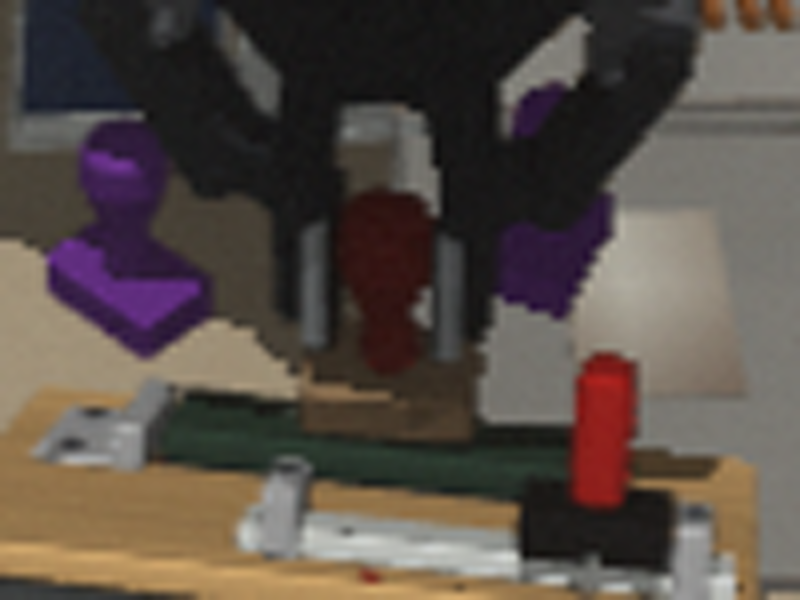

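The stamp hangs upright over the bar, with its foot front edge at crop (303–473, 437) and square with the bar. Next is the lengthwise centring check.

Run:
```python
from m import *
O=np.array([.4968,-.2118,.0465]);yb=np.array([np.cos(np.radians(-9.3)),np.sin(np.radians(-9.3)),0]);hb=np.array([yb[1],-yb[0],0])
xb=hb*np.cos(np.pi/6)+np.array([0,0,.5]);zb=np.cross(xb,yb)
for n,uv,z in(('footL',(303,430),.063),('footR',(473,440),.063),('bar near top right',(163,432),.0633),('bar near top left',(180,393),.0453)):
    p=plane(S,(205+uv[0]/8,222+uv[1]/8),z);d=p-O;print(n,'y',d@yb*1000,'h',d@hb*1000)
for y in(-50.5,-48,47,50.5):
    for x,z in((18,9),(-18,9)):print(x,y,((proj(S,O+xb*x/1000+yb*y/1000+zb*z/1000)-[205,222])*8).round())
```

```text
footL y -13.88688775964947 h 7.19928579248565
footR y 24.530836582957907 h 4.904670258443221
bar near top right y -45.05152666559425 h 12.529811269032002
bar near top left y -47.0488642637622 h -17.943788673473406
18 -50.5 [140. 425.]
-18 -50.5 [167. 385.]
18 -48 [151. 426.]
-18 -48 [178. 386.]
18 47 [570. 469.]
-18 47 [577. 427.]
18 50.5 [586. 471.]
-18 50.5 [592. 428.]
```

Emit:
step_arm:
  deltas:
    - [0,3,0,0]
    - [0,0,1,0]
    - [0,0,1,0]
    - [0,0,0,0]

```text
time_s: 28.3
ee_pos: [0.4966, -0.2062, 0.0834]
ee_rot: [0.0, -0.647, 0.762, -0.0]
ft_force: [0.5, 0.7, 1.4]
finger_gap: 0.0216
grasp_force: 29.5
```

Emit:
step_arm:
  deltas:
    - [0,0,1,0]
    - [0,0,0,0]

```text
time_s: 28.55
ee_pos: [0.4969, -0.2061, 0.083]
ee_rot: [0.0, -0.647, 0.762, -0.0]
ft_force: [-1.2, 2.0, 6.3]
finger_gap: 0.0213
grasp_force: 29.6
```

Emit:
step_arm:
  deltas:
    - [-1.7,0,0.8,0]
    - [-1.8,0,0.8,0]
    - [-1.7,0,0.8,0]
    - [-1.7,0,0.8,0]
    - [0,0,0,0]

```text
time_s: 29.18
ee_pos: [0.4983, -0.1994, 0.0794]
ee_rot: [0.0, -0.647, 0.762, -0.001]
ft_force: [1.5, 0.1, 4.7]
finger_gap: 0.0215
grasp_force: 29.9
```

Emit:
step_arm:
  deltas:
    - [-1.6,0,0.9,0]
    - [-1.6,0,0.9,0]
    - [-1.5,0,1.1,0]
    - [-1.5,0,1.1,0]
    - [0,0,0,0]

```text
time_s: 29.8
ee_pos: [0.4995, -0.1934, 0.0761]
ee_rot: [0.0, -0.647, 0.762, -0.001]
ft_force: [0.6, 1.3, 10.0]
finger_gap: 0.0214
grasp_force: 30.0
```

Run:
```python
from m import *
cv2.imwrite('pics/c7.png',cv2.resize(S['pixels'][222:297,205:305],(800,600),interpolation=cv2.INTER_CUBIC))
```

```text
(no output)
```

View pics/c7.png

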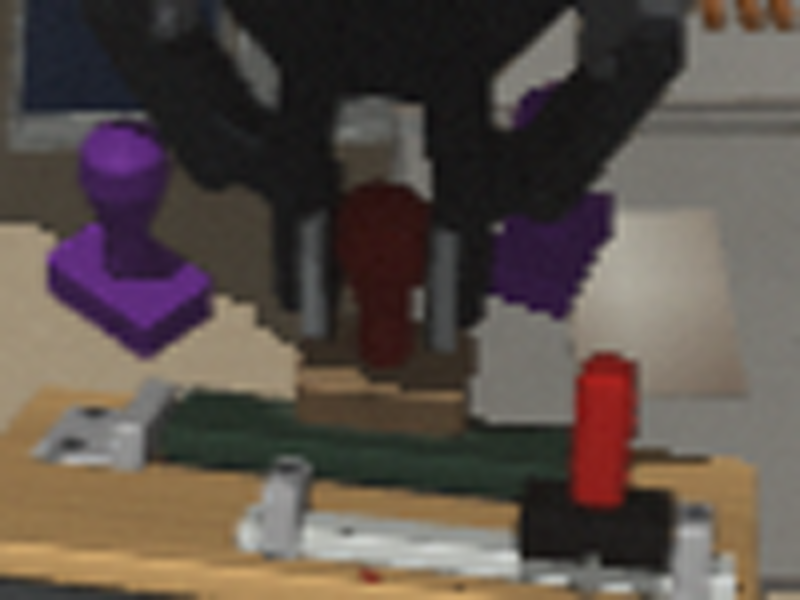

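The view shows the stamp has mostly slid downslope and hardly tilted (foot front 297–465, y≈430), so I go back, ease the grip and press harder so it pivots.

Emit:
step_arm:
  deltas:
    - [0,0,-10,0]
    - [8,0,-3,0]
    - [5,0,3,0]
    - [0,0,0,0]
  newtons: 20

```text
time_s: 30.4
ee_pos: [0.4961, -0.2065, 0.0843]
ee_rot: [-0.0, -0.647, 0.763, 0.001]
ft_force: [0.6, -0.4, -1.0]
finger_gap: 0.0216
grasp_force: 29.6
```

```bash
cat > col.py <<'E'
from m import *
h=cv2.cvtColor(S['pixels'],cv2.COLOR_BGR2HSV)
s=observe();print(s['ee_pos'].round(4),s['ft_force'].round(1),s['torque'].round(3),s['finger_gap'].round(4),'grip',s['grasp_force'])
for c in (244,246,258,260):print(c,[f"{r}:{h[r,c,0]},{h[r,c,1]},{h[r,c,2]}" for r in range(262,282)])
m=mask(S['pixels'],(165,12),(240,240,265,272),smin=130,vmin=25);print('red',m[0],m[1])
E
python3 col.py; python3 plan.py 496.8 -206 86 170.7
```

```text
t 30.5 pos [ 496.1 -206.1   84.5] ang 170.64 tilt 0.07 turn -0.06 alt 179.9 then [-0.2 -0.7 -1.5] q6 -1.95 gap 21.5 F [0.2 0.  0.6]Traceback (most recent call last):
  File "col.py", line 3, in <module>
    s=observe();print(s['ee_pos'].round(4),s['ft_force'].round(1),s['torque'].round(3),s['finger_gap'].round(4),'grip',s['grasp_force'])
                                                                                       ^^^^^^^^^^^^^^^^^^^^^
AttributeError: 'float' object has no attribute 'round'
```

Emit:
step_arm:
  deltas:
    - [0,0,1.5,0]
    - [0,0,0,0]
  gripper: 5
  newtons: 20

```text
time_s: 30.75
ee_pos: [0.4965, -0.2059, 0.0836]
ee_rot: [0.0, -0.647, 0.762, 0.0]
ft_force: [-0.4, 1.0, 1.7]
finger_gap: 0.0213
grasp_force: 29.5
```

```bash
sed -i "s/s\['finger_gap'\].round(4)/s['finger_gap']/" col.py; python3 col.py
```

```text
[ 0.4965 -0.2059  0.0836] [-0.  -0.2  0.8] [ 0.107  0.152 -0.03 ] 0.02183405249212454 grip 29.52694988809526
244 ['262:15,43,24', '263:8,39,26', '264:8,41,25', '265:13,56,32', '266:16,81,47', '267:15,82,56', '268:19,87,56', '269:15,91,56', '270:17,94,57', '271:16,102,122', '272:16,106,106', '273:15,101,78', '274:15,104,76', '275:15,104,76', '276:16,101,78', '277:60,47,60', '278:66,63,57', '279:65,59,52', '280:68,39,52', '281:66,30,42']
246 ['262:15,70,58', '263:14,91,53', '264:15,92,50', '265:14,90,54', '266:14,90,54', '267:16,88,55', '268:16,87,56', '269:15,88,58', '270:17,104,108', '271:17,104,127', '272:16,102,110', '273:15,99,77', '274:16,107,74', '275:15,109,75', '276:16,97,76', '277:44,59,56', '278:65,61,54', '279:69,66,54', '280:63,52,49', '281:57,52,44']
258 ['262:75,7,76', '263:105,7,76', '264:90,3,73', '265:120,7,77', '266:90,7,77', '267:20,12,63', '268:12,79,55', '269:19,77,53', '270:17,90,54', '271:15,91,56', '272:15,102,55', '273:15,103,82', '274:15,104,76', '275:16,105,75', '276:15,107,76', '277:15,103,74', '278:50,51,45', '279:66,66,58', '280:67,59,56', '281:63,54,52']
260 ['262:105,8,63', '263:120,4,63', '264:90,4,61', '265:0,8,65', '266:10,12,66', '267:18,50,61', '268:18,85,54', '269:16,90,54', '270:14,88,55', '271:14,94,57', '272:17,99,54', '273:16,105,100', '274:15,102,80', '275:15,107,76', '276:17,105,73', '277:18,103,72', '278:34,58,35', '279:69,68,60', '280:66,63,57', '281:66,50,51']
red [251.0811 255.9838] [246 246  11  23 185]
```

Emit:
step_arm:
  deltas:
    - [0,0,1.5,0]
    - [0,0,1,0]
    - [0,0,0,0]

```text
time_s: 31.22
ee_pos: [0.4973, -0.2058, 0.0828]
ee_rot: [0.001, -0.647, 0.762, -0.001]
ft_force: [-2.1, 3.7, 11.2]
finger_gap: 0.0214
grasp_force: 29.8
```

Emit:
step_arm:
  deltas:
    - [0,0,1.5,0]
    - [0,0,1.5,0]
    - [-1.5,0,0.9,0]
    - [-1.5,0,0.9,0]
    - [-1.5,0,0.9,0]
    - [0,0,0,0]

```text
time_s: 31.98
ee_pos: [0.4997, -0.2003, 0.0792]
ee_rot: [0.003, -0.648, 0.762, -0.002]
ft_force: [-1.8, 10.4, 25.2]
finger_gap: 0.0213
grasp_force: 30.7
```

```bash
python3 col.py
```

```text
[ 0.4997 -0.2004  0.0793] [-1.9  9.9 25.5] [ 1.882  0.496 -0.006] 0.021662753594089444 grip 30.749615721870214
244 ['262:80,9,86', '263:110,9,86', '264:90,9,89', '265:8,16,64', '266:17,78,52', '267:16,83,52', '268:18,82,53', '269:17,98,112', '270:16,99,118', '271:15,105,133', '272:15,103,92', '273:15,101,88', '274:16,105,85', '275:16,111,87', '276:15,107,88', '277:39,55,60', '278:63,55,56', '279:65,61,54', '280:64,41,50', '281:50,35,44']
246 ['262:0,39,26', '263:11,60,34', '264:13,56,32', '265:19,57,36', '266:16,87,50', '267:14,85,51', '268:16,83,52', '269:15,99,116', '270:16,102,120', '271:16,106,116', '272:15,97,89', '273:15,103,87', '274:16,104,88', '275:16,113,86', '276:15,106,89', '277:28,59,65', '278:60,44,58', '279:68,59,52', '280:63,52,49', '281:57,52,44']
258 ['262:24,13,101', '263:18,13,100', '264:17,18,102', '265:11,45,45', '266:17,47,38', '267:17,88,55', '268:14,93,52', '269:14,79,55', '270:15,90,51', '271:15,90,51', '272:15,109,115', '273:16,101,116', '274:15,100,89', '275:16,101,88', '276:17,101,88', '277:16,106,87', '278:20,93,71', '279:63,54,57', '280:68,56,55', '281:63,52,54']
260 ['262:0,3,77', '263:60,3,75', '264:105,7,77', '265:90,7,76', '266:75,7,77', '267:14,65,51', '268:15,85,54', '269:15,77,53', '270:14,85,51', '271:15,85,54', '272:16,103,116', '273:17,106,130', '274:15,107,93', '275:16,105,85', '276:17,97,89', '277:16,103,87', '278:16,101,83', '279:63,49,62', '280:65,57,54', '281:63,55,51']
red [252.2781 256.0695] [247 246  12  24 187]
```

It is pivoting now: the foot bottom stays anchored and the face shading changes. I continue the arc.

Emit:
step_arm:
  deltas:
    - [-1.6,0,0.8,0]
    - [-1.6,0,0.9,0]
    - [-1.6,0,1.0,0]
    - [-1.5,0,1.1,0]
    - [0,0,0,0]

```text
time_s: 32.7
ee_pos: [0.5006, -0.1933, 0.0743]
ee_rot: [0.003, -0.648, 0.762, -0.001]
ft_force: [0.2, 10.9, 19.0]
finger_gap: 0.0214
grasp_force: 30.5
```

```bash
python3 col.py | cut -c1-420
```

```text
[ 0.5006 -0.1934  0.0744] [ 1.1 11.2 17.8] [ 1.964 -0.015 -0.019] 0.021741203958057866 grip 30.49315115902573
244 ['262:75,6,88', '263:90,9,89', '264:100,8,97', '265:16,69,63', '266:16,96,85', '267:17,83,49', '268:16,97,100', '269:16,97,105', '270:17,101,101', '271:15,105,126', '272:15,111,99', '273:15,106,99', '274:15,113,97', '275:16,104,101', '276:16,108,102', '277:45,55,65', '278:62,61,59', '279:60,45,51', '280:63,51,50', '281:50,36,43']
246 ['262:30,14,36', '263:20,21,37', '264:23,26,40', '265:16,77,63', '266:13,85,48', '267:13,87,47', '268:15,98,101', '269:16,98,104', '270:17,102,108', '271:16,107,129', '272:16,108,104', '273:16,105,100', '274:17,104,101', '275:16,107,100', '276:16,104,101', '277:35,53,62', '278:60,55,56', '279:66,49,52', '280:54,53,48', '281:64,45,45']
258 ['262:17,18,98', '263:25,15,99', '264:10,15,100', '265:21,18,99', '266:21,16,113', '267:14,65,51', '268:18,88,49', '269:14,80,48', '270:14,81,47', '271:16,99,103', '272:16,104,120', '273:17,106,99', '274:15,99,100', '275:16,105,102', '276:16,107,100', '277:15,107,95', '278:17,93,85', '279:65,54,61', '280:63,51,55', '281:65,57,49']
260 ['262:0,0,75', '263:90,10,76', '264:90,3,76', '265:30,3,76', '266:15,20,103', '267:17,65,55', '268:17,96,48', '269:18,88,49', '270:18,80,48', '271:16,104,103', '272:16,106,111', '273:17,101,101', '274:16,107,100', '275:16,107,98', '276:16,105,100', '277:16,105,97', '278:19,88,78', '279:62,57,63', '280:65,55,56', '281:63,52,54']
red [252.5538 255.5231] [248 245  11  25 195]
```

Emit:
step_arm:
  deltas:
    - [-1.5,0,1.1,0]
    - [-1.5,0,1.2,0]
    - [-1.5,0,1.3,0]
    - [0,0,0,0]

```text
time_s: 33.3
ee_pos: [0.5011, -0.1887, 0.0701]
ee_rot: [0.003, -0.648, 0.761, -0.0]
ft_force: [2.3, 10.1, 15.5]
finger_gap: 0.0217
grasp_force: 30.4
```

```bash
python3 col.py | cut -c1-420 | sed -n '1p;3p;5p;6p'
```

```text
[ 0.5011 -0.1887  0.0701] [ 1.2 10.4 15.1] [ 1.949 -0.196 -0.02 ] 0.02156813863039934 grip 30.41557098738849
246 ['262:30,6,44', '263:0,6,46', '264:30,6,43', '265:17,65,71', '266:19,61,71', '267:16,81,47', '268:17,99,88', '269:15,94,95', '270:15,101,91', '271:16,102,115', '272:16,107,105', '273:15,103,109', '274:16,110,107', '275:16,108,109', '276:16,103,109', '277:35,50,61', '278:65,57,58', '279:65,61,54', '280:60,56,50', '281:63,51,45']
260 ['262:90,3,74', '263:90,3,74', '264:90,7,75', '265:75,7,77', '266:21,16,113', '267:23,17,117', '268:15,39,79', '269:14,83,46', '270:15,96,93', '271:15,99,93', '272:17,106,118', '273:17,107,112', '274:16,104,108', '275:16,106,111', '276:17,110,107', '277:15,109,105', '278:18,88,81', '279:64,58,62', '280:66,63,57', '281:67,44,52']
red [252.7448 255.6615] [248 245  11  25 192]
```

Emit:
step_arm:
  deltas:
    - [-1.2,0,1.1,0]
    - [-1,0,1.2,0]
    - [0,0,1.5,0]
    - [0.5,0,1,0]
    - [0,0,0,0]

```text
time_s: 34.02
ee_pos: [0.5015, -0.1875, 0.0683]
ee_rot: [0.003, -0.648, 0.762, -0.001]
ft_force: [-6.7, 14.1, 36.5]
finger_gap: 0.0218
grasp_force: 32.1
```

```bash
python3 col.py | cut -c1-420 | sed -n '1p;3p;5p;6p'
```

```text
[ 0.5015 -0.1875  0.0683] [-7.7 14.  36.1] [2.49  1.216 0.024] 0.021613881918154422 grip 32.13076710118912
246 ['262:90,5,47', '263:90,4,61', '264:0,4,57', '265:16,53,62', '266:20,66,70', '267:15,80,51', '268:15,90,88', '269:16,96,93', '270:16,109,108', '271:16,107,112', '272:16,109,108', '273:15,104,110', '274:16,108,111', '275:16,107,110', '276:17,101,114', '277:54,48,53', '278:65,58,57', '279:63,49,52', '280:60,50,51', '281:60,46,44']
260 ['262:90,10,75', '263:0,0,75', '264:45,7,77', '265:75,7,78', '266:19,30,68', '267:20,20,114', '268:21,15,117', '269:16,65,51', '270:15,90,88', '271:14,96,90', '272:16,103,129', '273:16,105,114', '274:15,111,110', '275:17,108,113', '276:16,107,110', '277:15,107,110', '278:18,88,78', '279:63,49,57', '280:72,60,55', '281:68,54,52']
red [252.799  255.8191] [248 245  12  25 199]
```

Emit:
step_arm:
  deltas:
    - [0.8,0,0.4,0]
    - [0.6,0,0.3,0]
    - [0,0,0,0]
    - [0,0,0,0]

```text
time_s: 34.62
ee_pos: [0.5014, -0.188, 0.068]
ee_rot: [0.004, -0.648, 0.761, -0.001]
ft_force: [-6.7, 16.5, 39.9]
finger_gap: 0.0216
grasp_force: 32.5
```

```bash
python3 col.py | cut -c1-420 | sed -n '1p;3p;5p;6p'
python3 - <<'E'
from m import *
h=cv2.cvtColor(S['pixels'],cv2.COLOR_BGR2HSV).astype(int)
m=((abs(h[...,0]-16)<4)&(h[...,1]>85)&(h[...,2]>95)).astype(np.uint8);o=np.zeros_like(m);o[266:279,235:272]=m[266:279,235:272]
for r in(274,275,276):c=np.where(o[r])[0];print(r,c.min(),c.max())
g=mask(S['pixels'],(40,95),(215,265,290,292),smin=22,vmin=20);print(g[1])
E
```

```text
[ 0.5014 -0.188   0.068 ] [-6.9 15.6 39.3] [3.164 1.263 0.   ] 0.021545573824317432 grip 32.542242928175256
246 ['262:30,5,47', '263:30,6,46', '264:15,10,52', '265:18,50,51', '266:18,59,73', '267:14,75,51', '268:16,94,87', '269:16,98,94', '270:16,104,103', '271:17,109,115', '272:16,108,109', '273:16,105,112', '274:16,106,111', '275:15,103,111', '276:16,100,112', '277:41,42,49', '278:65,59,56', '279:65,57,54', '280:63,53,48', '281:54,57,45']
260 ['262:0,0,75', '263:105,7,76', '264:90,3,76', '265:90,3,75', '266:15,7,72', '267:19,18,116', '268:17,20,117', '269:14,71,47', '270:16,75,44', '271:15,100,89', '272:16,109,126', '273:15,107,114', '274:16,109,108', '275:15,105,114', '276:16,108,109', '277:16,105,107', '278:18,91,87', '279:62,53,62', '280:63,55,56', '281:66,51,50']
red [252.7806 255.8112] [248 245  12  25 196]
274 241 261
275 241 261
276 243 260
[225 271  51  13 323]
```

Pressed flat at about 42 N, with the foot centred on the bar. Now I lift along the bed normal and return.

Emit:
step_arm:
  deltas:
    - [-2,0,-4,0]
    - [-5,0,-9,0]
    - [-10,0,-17,0]
    - [0,0,-40,0]
    - [0,0,-10,9.7]
    - [0,0,0,9.8]
    - [0,0,0,9.7]
    - [0,0,0,9.8]
    - [0,0,0,9.7]
    - [0,0,0,9.8]

```text
time_s: 36.08
ee_pos: [0.5015, -0.1738, 0.1419]
ee_rot: [-0.001, -0.189, 0.982, 0.0]
ft_force: [-0.1, -0.1, -0.4]
finger_gap: 0.0218
grasp_force: 29.8
```

```bash
python3 plan.py 453.5 2.4 60 102.5
python3 - <<'E'
from m import *
g=mask(S['pixels'],(40,95),(215,265,290,292),smin=22,vmin=20);print('green',g[0],g[1])
h=cv2.cvtColor(S['pixels'],cv2.COLOR_BGR2HSV);print(h[272:280,250].tolist())
E
```

```text
t 36.08 pos [ 501.5 -173.8  141.9] ang 111.83 tilt 0.08 turn 9.33 alt -170.7 then [  8.7 182.4  82. ] q6 -0.87 gap 21.8 F [-0.1 -0.1 -0.4]
green [249.6995 277.1009] [225 271  51  13 426]
[[24, 55, 65], [46, 37, 75], [43, 37, 82], [53, 36, 64], [60, 42, 54], [64, 44, 46], [69, 59, 61], [63, 51, 55]]
```

Emit:
step_arm:
  deltas:
    - [0,0,0,9.3]
    - [3,40,0,0]
    - [3,50,0,0]
    - [3,50,0,0]
    - [0,42,20,0]
    - [0,0,30,0]
    - [0,0,10,0]
    - [0,0,0,0]

```text
time_s: 37.17
ee_pos: [0.4522, 0.0013, 0.0821]
ee_rot: [-0.001, -0.112, 0.994, 0.0]
ft_force: [-0.2, 0.2, -0.4]
finger_gap: 0.0215
grasp_force: 29.8
```

```bash
python3 plan.py 453.5 2.4 34 102.5
python3 - <<'E'
from m import *
im=S['pixels'][200:240,200:250]
h=cv2.cvtColor(S['pixels'],cv2.COLOR_BGR2HSV).astype(int)
m=((abs(h[...,0]-16)<5)&(h[...,1]>75)&(h[...,2]>40));m[:, :205]=0;m[:,245:]=0;m[:195]=0;m[240:]=0
n,l,st,ce=cv2.connectedComponentsWithStats(m.astype(np.uint8));k=1+np.argmax(st[1:,4]);print(st[k],ce[k])
print(h[int(ce[k][1])-8:int(ce[k][1])+12,int(ce[k][0])].tolist())
E
```

```text
t 37.17 pos [452.2   1.3  82.1] ang 102.91 tilt 0.09 turn 0.41 alt -179.6 then [-1.6  0.8 48.1] q6 -0.4 gap 21.5 F [-0.2  0.2 -0.4]
[214 195  15  16 136] [219.8456 203.3235]
[[16, 61, 63], [15, 94, 87], [15, 93, 90], [16, 98, 94], [16, 98, 94], [16, 95, 99], [16, 99, 100], [15, 96, 96], [16, 101, 114], [16, 101, 98], [16, 95, 86], [18, 96, 72], [14, 94, 68], [15, 91, 67], [15, 76, 67], [17, 60, 68], [18, 63, 69], [40, 5, 168], [101, 26, 106], [111, 119, 90]]
```

Emit:
step_arm:
  deltas:
    - [-1.5,1,20,0.4]
    - [0,0,20,0]
    - [0,0,7,0]
    - [0,0,2,0]
    - [0,0,0,0]

```text
time_s: 37.9
ee_pos: [0.4544, 0.0026, 0.0341]
ee_rot: [0.001, -0.108, 0.994, -0.0]
ft_force: [-0.3, 0.4, -0.4]
finger_gap: 0.0212
grasp_force: 29.8
```

Emit:
step_arm:
  deltas:
    - [0,0,1.5,0]
    - [0,0,1.5,0]
    - [0,0,0,0]

```text
time_s: 38.28
ee_pos: [0.4538, 0.0029, 0.0305]
ee_rot: [0.0, -0.109, 0.994, 0.0]
ft_force: [0.4, 0.6, -1.6]
finger_gap: 0.0214
grasp_force: 29.8
```

Emit:
step_arm:
  deltas:
    - [0,0,1,0]
    - [0,0,1,0]
    - [0,0,0,0]

```text
time_s: 38.65
ee_pos: [0.454, 0.0029, 0.0286]
ee_rot: [0.0, -0.109, 0.994, 0.0]
ft_force: [-0.3, 0.4, 0.6]
finger_gap: 0.0215
grasp_force: 29.9
```

Emit:
step_arm:
  deltas:
    - [0,0,1,0]
    - [0,0,1,0]
    - [0,0,0,0]

```text
time_s: 39.02
ee_pos: [0.4557, 0.0031, 0.0277]
ee_rot: [0.002, -0.109, 0.994, 0.0]
ft_force: [0.3, 2.5, 10.1]
finger_gap: 0.0214
grasp_force: 30.5
```

Emit:
step_arm:
  deltas:
    - [0,0,1.5,0]
    - [1,0,0.5,0]
    - [1.5,0,0,0]
    - [1.5,0,0,0]
    - [1.5,0,0,0]
    - [0,0,0,0]

```text
time_s: 39.78
ee_pos: [0.4542, 0.0024, 0.0279]
ee_rot: [0.006, -0.109, 0.994, 0.001]
ft_force: [4.8, 6.2, 18.8]
finger_gap: 0.0213
grasp_force: 31.1
```

```bash
cat > foot.py <<'E'
from m import *
s=observe();print(s['ee_pos'].round(4),s['ft_force'].round(1),s['torque'].round(2),s['finger_gap'])
h=cv2.cvtColor(S['pixels'],cv2.COLOR_BGR2HSV).astype(int)
m=((abs(h[...,0]-16)<5)&(h[...,1]>70)&(h[...,2]>35));m[:, :208]=0;m[:,240:]=0;m[:208]=0;m[240:]=0
n,l,st,ce=cv2.connectedComponentsWithStats(m.astype(np.uint8));k=1+np.argmax(st[1:,4]);print(st[k],ce[k])
for c in range(st[k][0]+2,st[k][0]+st[k][2],3):
    r=np.where(l[:,c]==k)[0];print(c,r.min(),r.max(),h[r.min():r.max()+3,c,2].tolist())
q=mask(S['pixels'],(165,10),(205,190,240,228),smin=110);print('red',q[0],q[1])
E
python3 foot.py
```

```text
[0.4542 0.0024 0.0279] [ 3.8  7.1 17.8] [ 1.31 -0.74 -0.01] 0.021453329620112198
[216 214  14  16 115] [221.4696 222.3652]
218 214 226 [96, 111, 108, 88, 90, 96, 90, 85, 90, 89, 89, 89, 86, 59, 45]
221 215 227 [49, 51, 91, 94, 90, 96, 98, 99, 94, 80, 67, 67, 65, 57, 43]
224 222 228 [95, 98, 95, 72, 67, 66, 63, 55, 43]
227 223 228 [86, 87, 101, 70, 61, 64, 60, 78]
red [223.6842 217.7895] [222 215   4   6  19]
```

Emit:
step_arm:
  deltas:
    - [1.5,0,0,0]
    - [1.5,0,0,0]
    - [1.5,0,0,0]
    - [1.5,0,0,0]
    - [0,0,0,0]

```text
time_s: 40.5
ee_pos: [0.4494, 0.0009, 0.0287]
ee_rot: [0.007, -0.109, 0.994, 0.0]
ft_force: [3.4, 6.8, 24.0]
finger_gap: 0.0217
grasp_force: 31.5
```

```bash
python3 foot.py
```

```text
[0.4494 0.0009 0.0286] [ 4.1  6.3 22.9] [ 1.33 -0.77  0.02] 0.021410147052258983
[215 215  14  15 107] [220.6075 223.0467]
217 215 225 [95, 108, 105, 80, 89, 85, 79, 83, 83, 82, 84, 62, 63]
220 216 228 [50, 50, 56, 88, 96, 103, 106, 105, 101, 71, 66, 66, 65, 44, 41]
223 222 229 [90, 104, 100, 97, 67, 68, 63, 57, 43, 93]
226 225 229 [59, 68, 66, 65, 65, 71, 87]
red [212.5 190. ] [208 190  10   1  10]
```

Emit:
step_arm:
  deltas:
    - [1.5,0,0,0]
    - [1.5,0,0,0]
    - [1.5,0,0,0]
    - [1.5,0,0.3,0]
    - [0,0,0,0]

```text
time_s: 41.22
ee_pos: [0.4426, -0.0006, 0.0284]
ee_rot: [0.006, -0.109, 0.994, -0.0]
ft_force: [0.1, 6.5, 28.6]
finger_gap: 0.0217
grasp_force: 32.0
```

```bash
python3 foot.py
```

```text
[ 0.4426 -0.0006  0.0284] [-0.5  5.6 28.4] [ 1.11 -0.29 -0.02] 0.02144432084928391
[215 216  13  14 100] [219.99 223.87]
217 216 228 [51, 53, 56, 53, 96, 117, 101, 82, 89, 81, 73, 71, 71, 55, 42]
220 222 229 [92, 108, 111, 111, 68, 66, 64, 63, 42, 83]
223 225 229 [52, 80, 66, 62, 63, 41, 90]
226 224 229 [51, 50, 56, 61, 59, 59, 45, 79]
red [211. 190.] [208 190   7   1   7]
```

Emit:
step_arm:
  deltas:
    - [1.5,0,0.3,0]
    - [1.5,0,0.3,0]
    - [1.5,0,0.3,0]
    - [0,0,0,0]

```text
time_s: 41.82
ee_pos: [0.4362, -0.0016, 0.027]
ee_rot: [0.004, -0.109, 0.994, -0.0]
ft_force: [-4.0, 4.2, 30.1]
finger_gap: 0.0219
grasp_force: 32.6
```

```bash
python3 foot.py
```

```text
[ 0.4362 -0.0016  0.027 ] [-3.5  4.6 30.3] [ 0.86  0.46 -0.  ] 0.0212510928207402
[215 217  13  14  80] [219.7875 225.475 ]
217 219 230 [57, 55, 53, 57, 117, 117, 108, 89, 69, 71, 71, 59, 77, 89]
220 225 230 [56, 112, 68, 68, 67, 65, 84, 84]
223 225 229 [53, 57, 61, 63, 59, 52, 62]
226 225 229 [52, 59, 62, 61, 58, 45, 44]
red [209.5 190. ] [208 190   4   1   4]
```

Emit:
step_arm:
  deltas:
    - [1,0,0.5,0]
    - [1,0,0.5,0]
    - [0,0,0.8,0]
    - [0,0,0,0]

```text
time_s: 42.42
ee_pos: [0.433, -0.0018, 0.0252]
ee_rot: [0.003, -0.109, 0.994, 0.0]
ft_force: [-8.0, 6.0, 35.7]
finger_gap: 0.0217
grasp_force: 33.4
```

```bash
python3 foot.py
```

```text
[ 0.4329 -0.0018  0.0252] [-6.9  6.3 36.1] [0.99 1.17 0.02] 0.02145090765018238
[214 218  13  13  63] [220.2381 226.6508]
216 224 227 [98, 84, 79, 63, 59, 58]
219 226 230 [101, 95, 64, 68, 67, 66, 88]
222 226 230 [53, 61, 61, 63, 60, 44, 43]
225 225 229 [53, 58, 60, 60, 59, 51, 45]
red [232. 190.] [231 190   3   1   3]
```

Emit:
step_arm:
  deltas:
    - [0,0,-2,0]
    - [0,0,-1.5,0]
    - [0,0,0,0]

```text
time_s: 42.9
ee_pos: [0.4309, -0.0025, 0.0255]
ee_rot: [0.001, -0.109, 0.994, -0.0]
ft_force: [-1.4, 1.8, 9.9]
finger_gap: 0.0215
grasp_force: 31.8
```

```bash
python3 foot.py
```

```text
[ 0.4309 -0.0025  0.0255] [-1.8  1.1  9.6] [ 0.14  0.11 -0.04] 0.021854280727681027
[214 218  13  13  64] [219.7031 226.9531]
216 225 230 [108, 117, 87, 67, 65, 61, 43, 89]
219 226 230 [54, 62, 67, 67, 65, 50, 88]
222 226 230 [54, 62, 61, 61, 57, 45, 45]
225 225 229 [52, 56, 59, 61, 61, 51, 43]
red [232.5 190. ] [231 190   4   1   4]
```

Emit:
step_arm:
  deltas:
    - [0,0,-1,0]
    - [0,0,0,0]

```text
time_s: 43.25
ee_pos: [0.4302, -0.0025, 0.0257]
ee_rot: [-0.0, -0.108, 0.994, -0.0]
ft_force: [0.1, -1.0, 3.1]
finger_gap: 0.0214
grasp_force: 31.5
```

Emit:
step_arm:
  deltas:
    - [0,0,0,0]
    - [0,0,0,0]
    - [0,0,0,0]
    - [0,0,0,0]
  gripper: 40

```text
time_s: 43.75
ee_pos: [0.4303, -0.0023, 0.0259]
ee_rot: [-0.0, -0.109, 0.994, 0.0]
ft_force: [0.5, 0.1, 0.3]
finger_gap: 0.0402
grasp_force: 0.0
```

Emit:
step_arm:
  deltas:
    - [0,0,-15,0]
    - [0,0,-40,0]
    - [0,0,-50,0]
    - [0,0,-50,0]
    - [0,50,0,0]
    - [0,50,0,0]
    - [0,50,0,0]
    - [0,0,0,0]

```text
time_s: 44.75
ee_pos: [0.3968, 0.1467, 0.181]
ee_rot: [-0.0, -0.111, 0.994, 0.0]
ft_force: [0.4, -0.6, 0.8]
finger_gap: 0.0401
grasp_force: 0.0
```

```bash
python3 foot.py
python3 - <<'E'
from m import *
# stamp: head (dark red) and foot against the felt, from both views
a=mask(S['pixels'],(165,10),(205,195,240,228),smin=110);b=mask(T['pixels'],(165,10),(255,200,285,222),smin=110)
print('side red',a[0],a[1],'top red',b[0],b[1]);print('head',tri(T,b[0],S,(a[1][0]+a[1][2]/2-.5,a[1][1]+4)))
box=(256,205,279,219)
im=cv2.resize(T['pixels'][205:219,256:279],None,fx=8,fy=8,interpolation=cv2.INTER_CUBIC).astype(int)
m=(im[...,2]>im[...,0]).astype(np.uint8);n,l,st,ce=cv2.connectedComponentsWithStats(m);k=1+np.argmax(st[1:,4])
c,_=cv2.findContours((l==k).astype(np.uint8),0,1);q=(cv2.boxPoints(cv2.minAreaRect(c[0]))+.5)/8-.5+[256,205]
P=np.array([plane(T,u,.021) for u in q]);print('foot',P.mean(0),[np.linalg.norm(P[i]-P[i-1]).round(4) for i in(1,2)])
g=mask(S['pixels'],(40,95),(215,265,290,292),smin=22,vmin=20);print('bar',g[0],g[1])
for n,hr,b in(('cream',(18,32),(170,180,195,222)),('orange',(2,14),(200,185,222,228))):
    for f,im in(('now',T['pixels']),('t0',cv2.imread('pics/top0.png'))):r=mask(im,hr,b,smin=95,vmin=100);print(n,f,r[0],r[1][4])
E
```

```text
[0.3978 0.1444 0.1809] [0.9 0.2 0.1] [ 0.02 -0.01  0.02] 0.04029747935011372
[213 218  13  14 112] [218.9554 225.3036]
215 218 229 [110, 112, 103, 105, 115, 116, 118, 122, 129, 86, 60, 62, 57, 53]
218 223 230 [76, 109, 110, 110, 124, 69, 68, 67, 65, 86]
221 223 230 [55, 110, 112, 111, 91, 70, 67, 67, 66, 82]
224 223 230 [100, 104, 107, 108, 71, 67, 64, 66, 92, 94]
red [218.3248 212.1538] [214 204  10  19 117]
side red [218.2632 212.193 ] [214 205   9  18 114] top red [268.6786 212.3214] [266 210   6   6  28]
head (array([ 0.4285, -0.0006,  0.0553]), np.float64(0.0011785278925966927))
foot [ 0.4283 -0.0005  0.021 ] [np.float64(0.0417), np.float64(0.0283)]
bar [250.0165 277.1059] [225 271  51  13 425]Traceback (most recent call last):
  File "<stdin>", line 12, in <module>
TypeError: 'NoneType' object is not subscriptable
```

```bash
python3 -c "
from cell import *
print(sign_off())"
```

```text
the job is handed in; nothing more can be done
None
```

The job is handed in, at about 45 s of the 72 s allowed. The slide is at its long stop, and the green bar lies in the seat against the ledge. It was stamped flat near its middle with about 42 N. The stamp stands upright on the pad again. I did not re-check the other bars and the pen at the end (that check hit a script error), but the gripper stayed well clear of them.

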